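# Rehang the conditioning cabinet's lift-off door

## Robot

A 6-joint arm with a two-finger parallel gripper is mounted at the origin on the work surface. World frame = base frame: x ahead of the robot, y to its left, z up, the work surface at z = 0. Lengths are in m, angles in rad, forces in N, time in s.
With the tool pointing down it reaches from about 0.4 to 0.825 m from the base axis. Payload 7 kg.
Tool frame: the origin (TCP) lies at the very end of the fingers, on their centre line; the grasp point (between the pads) lies 19 mm behind it; z points along the fingers, y is the line along which they close (so a half turn about z gives the same grasp; the last joint's range is limited). The gripper opens to 88 mm and grips with 3 to 60 N. Pads are 19 mm wide; open, the fingers measure 130 mm over their backs; the gripper's body (78 mm by 193 mm) begins 47 mm behind the grasp point.
Start: joints at [1.4, 0.359, 0.012, 0, -1.224, -0.288], TCP at [0.299, 0.605, 0.193] pointing down, gripper open.
Joint ranges: [-3.07, 3.07], [-1.43, 2.12], [-1.02, 1.25], [-3.03, 1.67], [-3.05, -0], [-3.03, 3.03]. Speed limits (rad/s): [2.39, 2.39, 3.01, 3.14, 3.14, 3.14].

## Interface

Orientations are given as [roll, pitch, yaw] about the fixed x, y, z axes, in that order (R = Rz(yaw) Ry(pitch) Rx(roll)).
In Python, from station import arm gives the robot as it stands. The module is installed in compiled form; this text tells all that it offers.
- The arm moves only by the shell command python3 -m crank 'ROWS' [FORCE]. ROWS is JSON, a list of rows, each an object of numbers: "dx", "dy", "dz": the shift along the world's x, y, z in m; "twist": the turn about the world's z in degrees; "grip": the opening, from -1 (shut) to 1 (fully open). A call has exactly 5 rows; each row is the pose to reach, as a shift and turn from the pose commanded when the call began; what a row does not reach only later rows make up. A row lasts 1/12 s, in which the tool goes at most 41.7 mm and 7.16 degrees, less where a joint would pass 70% of its speed; a pose out of reach is approached as far as the arm can. A call with a gripper value outside its range is refused whole. The fingers move at their own pace and stop on an object; FORCE is the grip in N (left out, the last holds). Time passes only in rows, so rows that repeat a pose let the fingers close, or fill a call up. It gives the time, the measured TCP pose, the force, the opening and the grip force at its end, in the units of the state.
- arm.get_state(): the state, without advancing time (a new reading comes with each control period).
- arm.grab_frame(name): name is "side" or "top"; returns the picture (420x560x3 uint8, red, green, blue); there is no depth.
- arm.get_calibration(name): a dict with "fx", "fy", "cx", "cy" (pixels), "cam_to_world" (4x4, takes a point from camera to world coordinates). Camera axes: x right, y down, z forward; pixel columns grow to the right and rows downward; lengths in m; the calibration is good to about 2 mm. A picture is of the moment at which its call begins. get_calibration takes no time and is no camera call.
- arm.job_done(): hands the job in; it is judged then, once.
The state is a dict: "t": time; "q": joint angles; "qd": joint speeds; "joint_efforts": joint torques, N m; "eef_pos": TCP position; "ee_rot": TCP orientation; "force": force on the tool from outside, world axes, zero at the start; "moment": the same for the moment, N m; "width": finger opening in m; "gripper_force": force on a finger pad.
Only numpy, scipy, OpenCV 4.12 (cv2) and the standard library are available. Lean on these libraries where they do the work, as an engineer would, in place of code of your own. Each camera call takes 0.05 s, during which the arm holds its last target. There are 200 camera calls.

## Task

Close up the sample cabinet: push its sample tray fully home, take the lift-off door with the two knuckles from the white rack, lower it gently over the cabinet's two pins until both knuckles sit on their brackets, and push the door shut against its stops. Leave the plain cover plate in the rack and everything else on the bench where it is.

Things in the scene. Friction and masses are not known exactly. Their poses are not given: they have to be found in the camera images.
- cabinet: Dark conditioning cabinet, fixed, 180 deep (x) x 200 wide (y) x 170 high mm; origin at the centre of its underside, z up, open front looking along its -x with the front face at x = -90 mm. At its +y side two steel pintle brackets stand out of the front face (14 mm wide in y, out to x = -111 mm), each with an upright pin; at y = -60 mm two rubber stop studs stand 9 mm out of the face. It stands with its front roughly to the robot's right (-y), hinge side nearer the robot.
- pin_low (a point): Lower pintle: point on the pin axis at the flat shoulder (bracket top), at (-104, 85, 34) mm in the cabinet frame. The pin is 8 mm in diameter, round-ended, and rises 20 mm above this point. Axes as the cabinet.
- pin_top (a point): Upper pintle: the same, at (-104, 85, 124) mm in the cabinet frame, exactly above the lower one; equal pin. Its bracket (10 mm high) is in the way of a lower knuckle coming straight down from above: bring the door in from the side, raised 20 to 30 mm, then lower it.
- shut_mark (a point): Point in the air before the cabinet, at (-104, -67, 87) mm in its frame: where the middle of the door's free edge lies when the door is hung and shut against the studs. Axes as the cabinet.
- tray (a joint): Aluminium sample tray sliding in the cabinet, in metres: 0 = fully home, positive = drawn out along the cabinet's -x, at most 0.07. It slides stiffly (about 3 N) and stays where left; there is a hard stop at 0.
- tray_front (a point): Middle of the top edge of the tray's upright front plate, on its outer face (100 mm wide in the cabinet's y, 10 mm thick, from 125 mm below this point up to it). When home it is at (-92, 10, 147) mm in the cabinet frame, 2 mm proud of the front face. Axes as the cabinet.
- door_center (a point): Centre of the lift-off door, a grey flat panel 10 thick (x) x 140 wide (y) x 150 high (z) mm, about 0.35 kg, loose, standing upright in a slot of the white rack, with two steel knuckles at its +y edge. This point is mid-thickness, mid-width and 75 mm above its lower edge (so 75 mm below its top edge). Hung and shut, the door's axes are parallel to the cabinet's; opened by an angle a, the door is turned by -a about z. Any part of the top edge may be pinched.
- knuckle_low (a point): Centre of the lower end of the lower knuckle's bore: (0, 82, -53) mm from door_center in the door frame. Knuckle: outer diameter 20, bore 11.5 right through, 20 long, upward from this point. Hung, this point sits on pin_low. Axes as the door.
- knuckle_top (a point): The same for the upper knuckle: (0, 82, 37) mm from door_center. Hung, it sits on pin_top.
- door_edge (a point): Middle of the door's free edge (the one without knuckles): (0, -70, 0) mm from door_center. Axes as the door. Once hung, the door's lower edge is 12 mm above the bench, and it swings easily on the pins (1.75 mm play all round) and stays where left.
- rack: White fixed rack, 150 (x) x 120 (y) mm base, 8 mm thick, origin at the centre of its underside. Two slots along its y at x = -40 and +40 mm, 13 mm wide between ribs 30 mm high above the base. Door in one slot, cover plate in the other; which is which varies.
- cover_center (a point): Centre of the plain grey cover plate without knuckles, 10 (x) x 120 (y) x 90 high (z) mm, loose, in the other slot of the rack. Bystander: leave it.
- bottle: Bystander: white plastic bottle, 48 mm in diameter, 125 high; origin at the centre of its underside.
- jar: Bystander: glass jar, 48 mm in diameter, 55 high; origin at the centre of its underside.
- beaker: Bystander: glass cup, 52 mm in diameter, 65 high; origin at the centre of its underside.
- rotor: Bystander: steel measuring rotor, disc 50 mm in diameter with a stem, 62 high; origin at the centre of its underside.
- cuvettes: Bystander: white box 70 x 50 x 35 high mm; origin at the centre of its underside.
Not all that is in view belongs to the job. What is shaped like the part that bears door_center but brown, purple or red is not meant.

How it is judged:
At the end, for the whole second after the job is handed in: Both knuckle lower ends are within 5 mm of their pin shoulders, the middle of the door's free edge is within 14 mm of its shut place, the tray is within 5 mm of fully home, and the door is at rest (distance between knuckle_low and pin_low below 0.005 m and distance between knuckle_top and pin_top below 0.005 m and distance between door_edge and shut_mark below 0.014 m and value of joint tray below 0.005 m and linear speed of door below 0.02 m/s); the robot touches nothing.
It fails at once if the door strikes the cabinet hard (over 40 N), as when dropped on its pins or slammed (contact force between door and cabinet above 40 N).
It fails at once if the cover plate is shifted more than 25 mm (distance of cover_center from where it was at the start of the episode above 0.025 m).
It fails at once if something else on the bench is shifted more than 30 mm or knocked over (distance of any of bottle, jar, beaker, rotor, cuvettes from where it was at the start of the episode above 0.03 m or angle between any of bottle, jar, beaker, rotor's own z axis and vertical above 0.6 rad).
It also fails if it takes over 69 s, if anything falls off the work surface, if the arm or the gripper's body presses on something with over 40 N, if the wrist force passes 120 N, or if a joint passes its speed limit or range.

## Working session

There is one attempt and no reset: what is moved stays moved. The work goes in short steps, Python scripts to look and compute and a shell command to move; the robot and the scene stay as the last step left them, time stands still between calls to the robot, and variables do not carry over. Pictures are saved under pics/ and viewed, at most 11 in all, crops included, and the job is handed in when it is done.

```bash
mkdir -p pics; cat > h.py <<'E'
import numpy as np, cv2
from station import arm
def grab(n,f):
    im=arm.grab_frame(n); cv2.imwrite(f'pics/{f}.png',im[:,:,::-1]); return im
def ray(n,u,v):
    c=arm.get_calibration(n);T=np.array(c['cam_to_world'])
    d=T[:3,:3]@np.array([(u-c['cx'])/c['fx'],(v-c['cy'])/c['fy'],1]);return T[:3,3],d
def onz(n,u,v,z):
    o,d=ray(n,u,v);return o+d*(z-o[2])/d[2]
def proj(n,p):
    c=arm.get_calibration(n);T=np.linalg.inv(np.array(c['cam_to_world']));q=T[:3,:3]@np.array(p)+T[:3,3]
    return c['fx']*q[0]/q[2]+c['cx'],c['fy']*q[1]/q[2]+c['cy']
def tri(a,b):
    o1,d1=ray('top',*a);o2,d2=ray('side',*b);d1/=np.linalg.norm(d1);d2/=np.linalg.norm(d2)
    s=np.linalg.lstsq(np.stack([d1,-d2],1),o2-o1,rcond=None)[0]
    p,q=o1+s[0]*d1,o2+s[1]*d2;return (p+q)/2,np.linalg.norm(p-q)
E
python3 - <<'E'
from h import *
for n in('top','side'):
    grab(n,n+'0');c=arm.get_calibration(n);print(n,c['fx'],np.round(c['cam_to_world'],3).tolist())
print(arm.get_state())
E
```

```text
top 486.36148315313784 [[0.022, -0.998, 0.056, 0.411], [-1.0, -0.023, -0.017, 0.03], [0.018, -0.056, -0.998, 1.419], [0.0, 0.0, 0.0, 1.0]]
side 427.40688148774507 [[-0.968, -0.175, 0.182, 0.335], [-0.252, 0.68, -0.688, 0.706], [-0.004, -0.712, -0.702, 0.809], [0.0, 0.0, 0.0, 1.0]]
{'t': 0.1, 'q': array([ 1.40008018e+00,  3.59311464e-01,  1.11232701e-02, -2.51432028e-04,
       -1.22407800e+00, -2.88080814e-01]), 'qd': array([ 0.001419  , -0.00289666,  0.00395602,  0.00234484, -0.00118872,
        0.0015219 ]), 'joint_efforts': array([-1.00584268e-03, -5.84162629e+01,  2.93749255e+01,  7.01528192e+00,
        1.01769750e-02, -5.30479656e-05]), 'eef_pos': array([0.2987825 , 0.6047306 , 0.19211731]), 'ee_rot': array([ 3.14011620e+00, -1.91005701e-04, -4.58882437e-01]), 'force': array([-0.31253688,  0.15165323,  0.57496846]), 'moment': array([ 0.02517271, -0.01791927, -0.08810431]), 'gripper_force': 0.0, 'width': 0.08772578365178163}
```

View pics/top0.png

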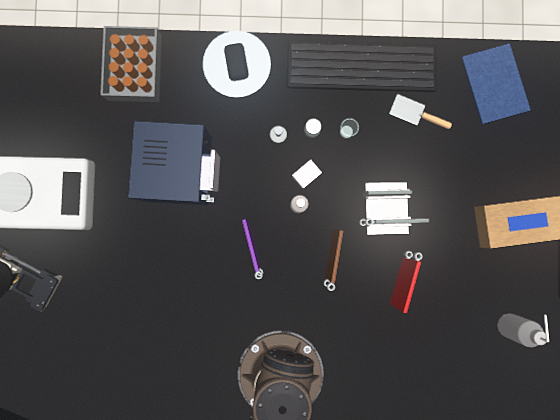

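View pics/side0.png

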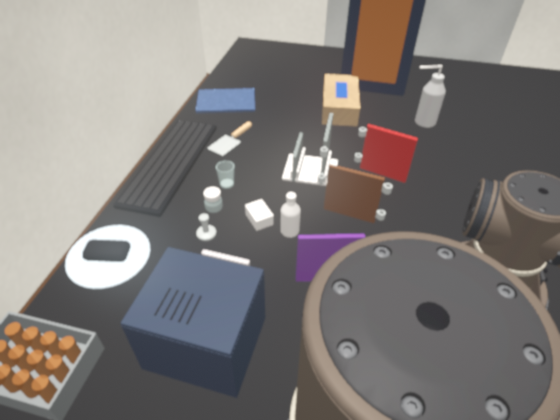

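The top view shows the cabinet at about (170,162), its front to the right and the tray drawn out near (208,170). The rack is at (388,208), with a long panel with knuckles at (365,222) and a second panel at (390,190).

Candidates for the door (top-view pixels):
- grey panel in the rack's near slot (395,221), with knuckles at (365,222): the door
- grey panel in the rack's far slot (390,190): the plain cover
- purple (252,248), brown (335,260) and red (410,285) panels: decoys

I choose the panel at (395,221) and check it in a crop.

```bash
python3 - <<'E'
from h import *
t=cv2.imread('pics/top0.png');s=cv2.imread('pics/side0.png')
R=lambda im,x,y,w,h,W,H:cv2.resize(im[y:y+h,x:x+w],(W,H),interpolation=cv2.INTER_CUBIC)
a=R(t,350,172,90,70,400,311);b=R(t,180,115,50,100,150,300)
c=R(s,270,100,80,95,253,300)
o=np.zeros((600,800,3),np.uint8)
o[:311,:400]=a;o[:300,400:653]=c
d=R(t,125,110,105,100,315,300)[:289]; o[311:,:315]=d
e=R(s,190,240,80,60,400,289);o[311:,400:]=e[:289]
cv2.imwrite('pics/crop1.png',o)
E
```

```text
(no output)
```

View pics/crop1.png

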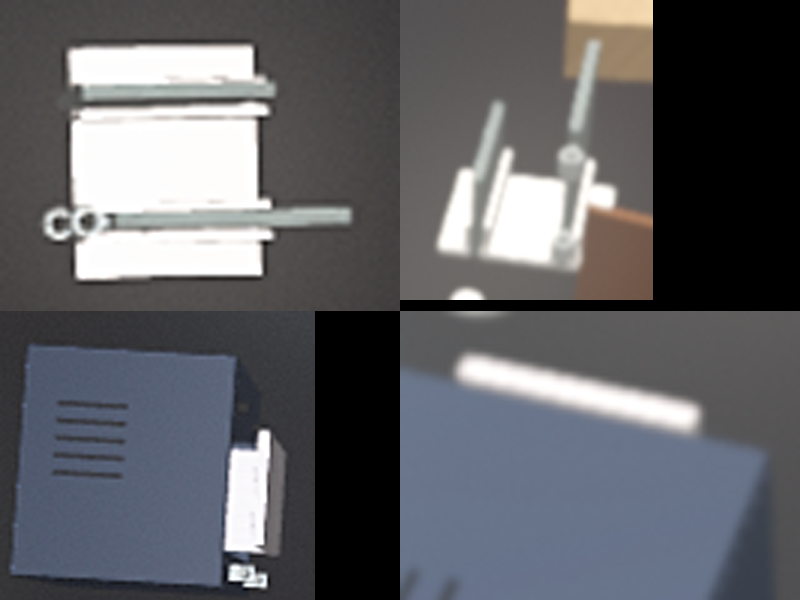

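The crop confirms the choice: the panel in the near slot has two knuckle rings at its left end, px (370,221) upper and (363,222) lower. The far panel is plain, the tray is drawn out, and the pins are near px (205,197) and (211,200).

```bash
python3 - <<'E'
from h import *
im=arm.grab_frame('top');hsv=cv2.cvtColor(im,cv2.COLOR_RGB2HSV)
P=lambda *a:print(*[np.round(x,4) if not isinstance(x,str) else x for x in a])
sub=im[115:215,120:235].astype(int)
m=((sub[:,:,2]-sub[:,:,0]>15)&(sub[:,:,2]>60)).astype(np.uint8)
cs=cv2.findContours(m,0,2)[0];c=max(cs,key=cv2.contourArea)
w=np.array([onz('top',x+120,y+115,.17)[:2] for [[x,y]] in c],np.float32)
r=cv2.minAreaRect(w);print(r);P(cv2.boxPoints(r))
# tray bright region
b=(sub.min(2)>150).astype(np.uint8);n,l,st,ce=cv2.connectedComponentsWithStats(b)
for s,q in zip(st,ce):
    if s[4]>3:P('bright',s+[120,115,0,0,0],q+[120,115])
# door
reg=im[172:242,350:440].astype(int)
for y in (216,218,219,220,221,222,223,224): print(y,im[y,412:436].mean(1).astype(int) if 0 else im[y,355:436:4].mean(1).astype(int))
P('door R',onz('top',428.8,220.4,.158),'kn',onz('top',369.8,221.5,.140),'kl',onz('top',363.5,222.2,.05))
P('pin top',onz('top',205,197,.144),'low',onz('top',210.7,199.7,.054))
for k,(u,v) in dict(bottle=(300,204),cuv=(307,174),rotor=(278,134),jar=(313,127),beaker=(349,128)).items():P(k,onz('top',u,v,.05))
E
```

```text
((0.5813981294631958, 0.2994858920574188), (0.20101317763328552, 0.20068801939487457), 88.21221160888672)
[[0.478  0.2022]
 [0.6786 0.1959]
 [0.6848 0.3968]
 [0.4842 0.4031]]
bright [  120   115   115   100 10964] [175.5292 164.0026]
bright [200 150  15  41 472] [207.0996 171.5042]
bright [201 195  13   7  64] [206.9844 198.0469]
216 [ 75  78  78 255 253 253 253 253 252 252 253 251 253 250  71  80  76  74
  72  71  69]
218 [ 75  75 118 182 255 255 255 255 255 255 255 255 255 255  86  93 108 108
 102  70  70]
219 [ 76  72 206 215 240 255 255 222 228 232 192 183 189 160 139 164 188 194
 185  69  68]
220 [ 75  84 172 252 176  86 166 172 173 177 179 181 179 179 182 180 177 172
 182  71  69]
221 [ 76 100  67 210 146 104 175 181 181 180 180 175 176 176 179 180 172 167
 172  70  68]
222 [ 72 108  69 223 156  95 162 164 164 158 159 158 151 155 161 159 132 112
 107  71  68]
223 [ 75  98  81 233 196 112 140 121 167 167 179 186 189 218  79  70  68  67
  65  72  69]
224 [ 73  82 174 195 243 237 244 231 255 255 255 255 255 255 143  77  76  74
  73  69  69]
door R [ 0.4436 -0.3753  0.158 ] kn [ 0.4376 -0.2247  0.14  ] kl [ 0.4371 -0.2248  0.05  ]
pin top [0.492  0.2099 0.144 ] low [0.4905 0.2065 0.054 ]
bottle [ 0.4844 -0.0445  0.05  ]
cuv [ 0.5699 -0.0626  0.05  ]
rotor [0.6821 0.022  0.05  ]
jar [ 0.7048 -0.0772  0.05  ]
beaker [ 0.7045 -0.18    0.05  ]
```

```bash
python3 -m crank '[{"dx":0,"dy":0,"dz":0.04,"twist":-7,"grip":-1},{"dx":0.01,"dy":-0.02,"dz":0.07,"twist":-14,"grip":-1},{"dx":0.03,"dy":-0.055,"dz":0.07,"twist":-21,"grip":-1},{"dx":0.05,"dy":-0.09,"dz":0.07,"twist":-28,"grip":-1},{"dx":0.07,"dy":-0.125,"dz":0.07,"twist":-35,"grip":-1}]' 30
python3 -m crank '[{"dx":0.02,"dy":-0.035,"dz":0,"twist":-7,"grip":-1},{"dx":0.04,"dy":-0.07,"dz":0,"twist":-14,"grip":-1},{"dx":0.06,"dy":-0.105,"dz":0,"twist":-21,"grip":-1},{"dx":0.08,"dy":-0.14,"dz":0,"twist":-27,"grip":-1},{"dx":0.1,"dy":-0.175,"dz":0,"twist":-27,"grip":-1}]'
python3 -m crank '[{"dx":0.02,"dy":-0.035,"dz":0,"twist":0,"grip":-1},{"dx":0.04,"dy":-0.07,"dz":0,"twist":0,"grip":-1},{"dx":0.06,"dy":-0.105,"dz":0,"twist":0,"grip":-1},{"dx":0.08,"dy":-0.14,"dz":0,"twist":0,"grip":-1},{"dx":0.1,"dy":-0.175,"dz":0,"twist":0,"grip":-1}]'
python3 - <<'E'
from h import *
t=cv2.imread('pics/top0.png')
print(onz('top',214.5,171,.147))
i=t[115:215,120:235].min(2);print(i[168-115,75:105],i[185-115,75:105])
b=t[115:215,120:235,0].astype(int);print(b[0:30:3,30:34].mean(1).astype(int),b[20,80:100],b[20,0:16],b[50,0:16])
print(arm.get_state()['eef_pos'],arm.get_state()['ee_rot'])
E
```

```text
t: 0.57
eef_pos: [0.3691, 0.4791, 0.2631]
ee_rot: [-3.141, 0.0, -1.075]
force: [1.1, -0.5, 0.2]
width: 0.0601
gripper_force: 0.0
t: 0.98
eef_pos: [0.4693, 0.3033, 0.263]
ee_rot: [3.142, 0.0, -1.547]
force: [1.7, -0.8, -0.2]
width: 0.0263
gripper_force: 0.0
t: 1.4
eef_pos: [0.5694, 0.1283, 0.263]
ee_rot: [-3.142, 0.0, -1.541]
force: [0.6, -0.0, 0.1]
width: 0.0009
gripper_force: 0.0
[0.56070225 0.18677492 0.147     ]
[ 94  94  94  91  88  74 208 255 250 248 247 248 248 249 246 243 247 255
 247  68 104 108 110 105  83  53  54  53  55  53] [ 94  94  92  84  77 210 255 250 248 248 248 249 249 249 245 247 255 241
  71 102 106 108 106  80  52  55  55  51  54  54]
[ 54  53  59 110 111 111 111 111 109 117] [121 127 111  55  54  56  55  55  55  58  57  62  64  60  63  63  61  62
  59  63] [ 57  51  53  52  54  53  53  53  52  54  54  52  49  79 110 108] [ 57  56  58  57  54  56  57  56  56  53  66  98 112 109 109 111]
[0.56940293 0.12827815 0.26300263] [-3.14157744e+00  2.06760985e-04 -1.54074997e+00]
```

```bash
python3 -m crank '[{"dx":0,"dy":0,"dz":-0.04,"twist":0,"grip":-1},{"dx":0,"dy":0,"dz":-0.08,"twist":0,"grip":-1},{"dx":0,"dy":0,"dz":-0.12,"twist":0,"grip":-1},{"dx":0,"dy":0.01,"dz":-0.145,"twist":0,"grip":-1},{"dx":0,"dy":0.03,"dz":-0.145,"twist":0,"grip":-1}]'
python3 -m crank '[{"dx":0,"dy":0.008,"dz":0,"twist":0,"grip":-1},{"dx":0,"dy":0.016,"dz":0,"twist":0,"grip":-1},{"dx":0,"dy":0.024,"dz":0,"twist":0,"grip":-1},{"dx":0,"dy":0.032,"dz":0,"twist":0,"grip":-1},{"dx":0,"dy":0.04,"dz":0,"twist":0,"grip":-1}]'
python3 -m crank '[{"dx":0,"dy":0.001,"dz":0,"twist":0,"grip":-1},{"dx":0,"dy":0.002,"dz":0,"twist":0,"grip":-1},{"dx":0,"dy":0.003,"dz":0,"twist":0,"grip":-1},{"dx":0,"dy":0.004,"dz":0,"twist":0,"grip":-1},{"dx":0,"dy":0.005,"dz":0,"twist":0,"grip":-1}]'
```

```text
t: 1.82
eef_pos: [0.5648, 0.1569, 0.1114]
ee_rot: [3.132, -0.004, -1.545]
force: [-0.7, -0.3, -0.2]
width: 0.0004
gripper_force: 0.0
t: 2.23
eef_pos: [0.5693, 0.201, 0.1188]
ee_rot: [-3.14, 0.001, -1.541]
force: [-0.1, -0.1, 1.0]
width: 0.0004
gripper_force: 0.0
t: 2.65
eef_pos: [0.5689, 0.205, 0.118]
ee_rot: [-3.142, 0.0, -1.541]
force: [-0.3, -0.1, 0.0]
width: 0.0005
gripper_force: 0.0
```

```bash
python3 - <<'E'
from h import *
a=grab('top','t2');b=grab('side','s2')
R=lambda im,x,y,w,h,W,H:cv2.resize(im[y:y+h,x:x+w],(W,H),interpolation=cv2.INTER_CUBIC)
o=np.hstack([R(a,120,100,120,120,400,400),R(b,130,190,150,150,400,400)])
cv2.imwrite('pics/crop2.png',o[:,:,::-1]);print(arm.get_state()['force'])
E
```

```text
[ 0.3133616   0.21165926 -0.52794295]
```

View pics/crop2.png

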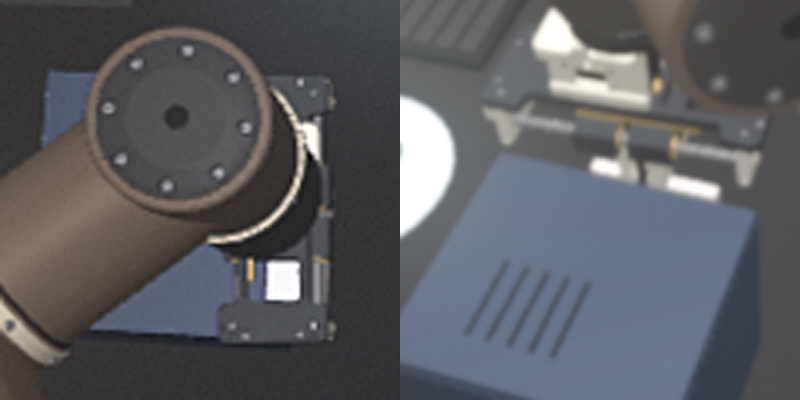

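```bash
python3 - <<'E'
from h import *
for p in [(.569,.205,.118),(.569,.187,.147),(.569,.197,.147),(.62,.187,.147),(.52,.187,.147),(.62,.157,.147),(.52,.157,.147),(.485,.22,.17),(.6786,.213,.17)]: print(p,np.round(proj('side',p),1),np.round(proj('top',p),1))
a=cv2.imread('pics/side0.png');b=cv2.imread('pics/s2.png')
for im in(a,b): print(im[240:275,210].min(1),im[240:275,240].min(1))
E
```

```text
(0.569, 0.205, 0.118) [224.  268.7] [209.1 169.1]
(0.569, 0.187, 0.147) [225.7 253. ] [214.5 167.9]
(0.569, 0.197, 0.147) [224.1 256.7] [210.7 167.8]
(0.62, 0.187, 0.147) [202.1 248.2] [215.1 148.6]
(0.52, 0.187, 0.147) [248.9 257.6] [214.  186.5]
(0.62, 0.157, 0.147) [207.3 237.7] [226.5 148.8]
(0.52, 0.157, 0.147) [253.2 246.7] [225.4 186.7]
(0.485, 0.22, 0.17) [261.1 266.5] [199.6 199. ]
(0.6786, 0.213, 0.17) [168.4 244.6] [204.6 124.4]
[117  98  92  90  90  90  91  90  91 112 175 228 251 255 248 220 175 134
 112 106 106 106 105 105 105 105 105 105 105 106 106 105 105 105 105] [ 93  92  92  92  92  92  91  91  91  90  91  91  90  89  89  91 112 176
 230 253 255 250 222 177 135 112 106 105 105 105 106 105 105 105 104]
[110 106  96  86  79  77  74  79  94 126 182 229 251 255 249 221 176 133
 112 106 105 105 105 105 104 105 104 105 105 106 105 104 106 105 105] [ 87  85  88 109 144 163 158 133 105  89  84  83  83  83  83  85 110 177
 231 254 255 251 224 178 134 110 103 103 103 103 104 103 103 103 103]
```

```bash
python3 - <<'E'
from h import *
a=cv2.imread('pics/top0.png');b=cv2.imread('pics/t2.png')
for v in(180,184,187):
  for im in(a,b): print(v,im[v,192:226].min(1))
R=lambda im,x,y,w,h,W,H:cv2.resize(im[y:y+h,x:x+w],(W,H),interpolation=cv2.INTER_CUBIC)
s=cv2.imread('pics/s2.png')
cv2.imwrite('pics/crop3.png',np.hstack([R(b,185,135,50,70,400,560),R(s,180,210,80,70,400,560)]))
E
```

```text
180 [ 96  92  94  94  96  94  96  55 199 255 249 247 248 248 248 250 242 234
 250 255 238  89  99 107 108 111  93  48  54  56  54  54  59  54]
180 [ 77  54  99 125  79  89  95  54 202 255 254 252 252 252 253 255 255 201
  63  74  63  73 138 144  91 112  93  44  48  50  52  50  50  51]
184 [ 94  93  93  93  95  94  90  69 209 255 250 249 248 249 249 250 246 241
 247 255 246  66 105 107 109 104  79  47  55  55  53  54  54  55]
184 [ 68  63  87 117  86  93  89  67 212 255 251 249 249 250 250 252 255 224
  58  71  63  75 138 144  93 106  81  43  50  49  50  51  50  53]
187 [ 93  94  94  93  96  94  79 102 227 255 250 248 248 248 249 249 249 251
 252 255 250  91 102 108 107 106  77  52  54  54  56  57  53  57]
187 [ 73  66  73  98  94  95  78 102 228 255 250 249 249 249 249 251 255 244
  58  72  61  74 133 144  93 101  78  46  49  51  52  52  49  51]
```

View pics/crop3.png

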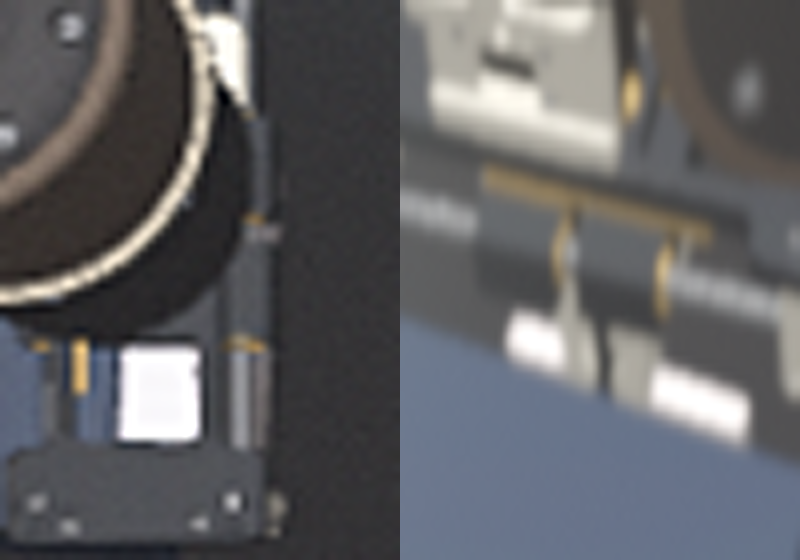

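The crop shows the white tray strip unmoved (side px (203,250)–(250,262)), with the fingers appearing on its cabinet side and no force read. A small test move backwards will show whether there is contact.

```bash
python3 -m crank '[{"dx":0,"dy":-0.004,"dz":0,"twist":0,"grip":-1},{"dx":0,"dy":-0.008,"dz":0,"twist":0,"grip":-1},{"dx":0,"dy":-0.012,"dz":0,"twist":0,"grip":-1},{"dx":0,"dy":-0.016,"dz":0,"twist":0,"grip":-1},{"dx":0,"dy":-0.02,"dz":0,"twist":0,"grip":-1}]'
python3 - <<'E'
from h import *
a=cv2.imread('pics/side0.png');b=grab('side','s3')
for im in(a,b): print(im[240:275,210].min(1),im[240:275,222].min(1))
t=grab('top','t3');print(t[184,192:226].min(1))
E
```

```text
t: 3.17
eef_pos: [0.569, 0.1846, 0.118]
ee_rot: [-3.142, 0.0, -1.541]
force: [-0.7, 0.0, 0.6]
width: 0.0008
gripper_force: 0.0
[117  98  92  90  90  90  91  90  91 112 175 228 251 255 248 220 175 134
 112 106 106 106 105 105 105 105 105 105 105 106 106 105 105 105 105] [ 92  91  91  92  91  91  91  90  89  90  90  92 118 180 230 252 255 245
 216 171 129 110 106 105 105 105 106 105 105 105 106 105 106 105 105]
[ 83  87  89  88  88  88  88  88  89 111 176 229 253 255 250 222 177 134
 112 107 105 106 105 105 105 105 106 106 107 106 106 106 106 106 106] [ 71  81  93 106 123 137 144 145 139 132 134 140 152 191 233 254 255 246
 217 173 130 110 106 104 105 104 105 106 106 106 106 105 106 105 104]
[ 91  94  94  93  94  94 100  96  71  70  72 166 255 254 250 250 246 242
 248 255 247  66 101 104 105 106  95  82  74  53  98 136 105  59]
```

```bash
python3 -m crank '[{"dx":0,"dy":-0.02,"dz":0,"twist":0,"grip":-1},{"dx":0,"dy":-0.04,"dz":0,"twist":0,"grip":-1},{"dx":0,"dy":-0.06,"dz":0,"twist":0,"grip":-1},{"dx":0,"dy":-0.085,"dz":0,"twist":0,"grip":-1},{"dx":0,"dy":-0.085,"dz":0,"twist":0,"grip":-1}]'
python3 - <<'E'
from h import *
b=grab('side','s4');p=arm.get_state()['eef_pos'];print(p)
for dz in(0,.02,.04):print(proj('side',p+[0,0,dz]))
cv2.imwrite('pics/crop4.png',cv2.resize(b[160:280,170:290],(600,600),interpolation=2)[:,:,::-1])
E
```

```text
t: 3.68
eef_pos: [0.5683, 0.0972, 0.1179]
ee_rot: [3.141, -0.0, -1.543]
force: [-0.3, 0.2, -0.2]
width: 0.0007
gripper_force: 0.0
[0.56880773 0.09845842 0.11807832]
(np.float64(239.9034418984041), np.float64(231.79156131312908))
(np.float64(239.39123650890681), np.float64(225.5195700778379))
(np.float64(238.86335286405608), np.float64(219.0555974964348))
```

View pics/crop4.png

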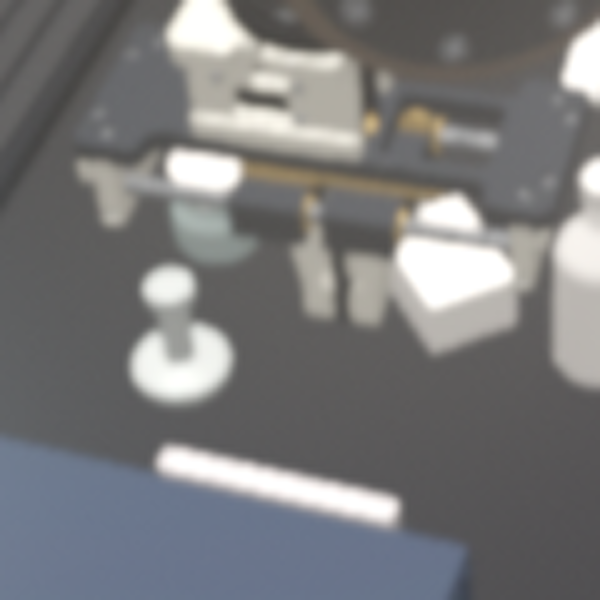

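The fingertips show at side px (238.6,224), where a TCP at z = 0.118 should show at row 232. So the real finger ends sit about 30 mm above the reported TCP, and they passed over the plate. I go lower and push again.

```bash
python3 -m crank '[{"dx":0,"dy":0.02,"dz":-0.005,"twist":0,"grip":-1},{"dx":0,"dy":0.04,"dz":-0.01,"twist":0,"grip":-1},{"dx":0,"dy":0.06,"dz":-0.015,"twist":0,"grip":-1},{"dx":0,"dy":0.065,"dz":-0.015,"twist":0,"grip":-1},{"dx":0,"dy":0.07,"dz":-0.015,"twist":0,"grip":-1}]'
python3 -m crank '[{"dx":0,"dy":0.004,"dz":0,"twist":0,"grip":-1},{"dx":0,"dy":0.008,"dz":0,"twist":0,"grip":-1},{"dx":0,"dy":0.012,"dz":0,"twist":0,"grip":-1},{"dx":0,"dy":0.016,"dz":0,"twist":0,"grip":-1},{"dx":0,"dy":0.02,"dz":0,"twist":0,"grip":-1}]'
python3 - <<'E'
from h import *
b=grab('side','s5');print(b[240:275,210].min(1),b[250:275,240].min(1))
E
```

```text
t: 4.15
eef_pos: [0.5687, 0.1714, 0.1026]
ee_rot: [3.141, -0.0, -1.539]
force: [-0.2, -0.2, 0.7]
width: 0.0008
gripper_force: 0.0
t: 4.57
eef_pos: [0.5693, 0.1897, 0.1032]
ee_rot: [-3.141, -0.0, -1.542]
force: [1.9, -3.6, 0.3]
width: 0.0001
gripper_force: 1.9
[ 94  85  75  72  70  71  73  79  85  87  88  88  88  95 131 176 193 177
 137 110 105 105 105 105 105 104 104 105 105 105 106 106 105 105 105] [ 83  83  83  84  83  83  83  83  83  83  90 122 168 189 175 135 107 102
 104 103 104 103 103 103 103]
```

```bash
python3 -m crank '[{"dx":0,"dy":0.004,"dz":0,"twist":0,"grip":-1},{"dx":0,"dy":0.008,"dz":0,"twist":0,"grip":-1},{"dx":0,"dy":0.012,"dz":0,"twist":0,"grip":-1},{"dx":0,"dy":0.014,"dz":0,"twist":0,"grip":-1},{"dx":0,"dy":0.016,"dz":0,"twist":0,"grip":-1}]'
python3 -m crank '[{"dx":0,"dy":0.001,"dz":0,"twist":0,"grip":-1},{"dx":0,"dy":0.002,"dz":0,"twist":0,"grip":-1},{"dx":0,"dy":0.003,"dz":0,"twist":0,"grip":-1},{"dx":0,"dy":0.004,"dz":0,"twist":0,"grip":-1},{"dx":0,"dy":0.005,"dz":0,"twist":0,"grip":-1}]'
```

```text
t: 5.03
eef_pos: [0.5691, 0.2065, 0.1031]
ee_rot: [-3.141, 0.0, -1.541]
force: [2.5, -3.1, 0.5]
width: 0.0008
gripper_force: 1.7
t: 5.45
eef_pos: [0.5689, 0.2072, 0.1031]
ee_rot: [3.14, -0.006, -1.542]
force: [6.8, -20.7, 3.7]
width: 0.0004
gripper_force: 10.7
```

Tray is at its hard stop (force −21 N at TCP y = 0.207, as predicted). Next I back off, rise and go to the door.

```bash
python3 -m crank '[{"dx":0,"dy":-0.02,"dz":0,"twist":0,"grip":-1},{"dx":0,"dy":-0.05,"dz":0.01,"twist":0,"grip":0},{"dx":0,"dy":-0.06,"dz":0.05,"twist":0,"grip":1},{"dx":0,"dy":-0.07,"dz":0.09,"twist":0,"grip":1},{"dx":0,"dy":-0.08,"dz":0.13,"twist":0,"grip":1}]' 30
python3 -m crank '[{"dx":0,"dy":-0.03,"dz":0.03,"twist":0,"grip":1},{"dx":-0.01,"dy":-0.065,"dz":0.05,"twist":0,"grip":1},{"dx":-0.02,"dy":-0.1,"dz":0.05,"twist":0,"grip":1},{"dx":-0.03,"dy":-0.14,"dz":0.05,"twist":0,"grip":1},{"dx":-0.04,"dy":-0.18,"dz":0.05,"twist":0,"grip":1}]'
python3 -m crank '[{"dx":-0.015,"dy":-0.038,"dz":0,"twist":0,"grip":1},{"dx":-0.03,"dy":-0.076,"dz":0,"twist":0,"grip":1},{"dx":-0.045,"dy":-0.114,"dz":0,"twist":0,"grip":1},{"dx":-0.06,"dy":-0.15,"dz":0,"twist":0,"grip":1},{"dx":-0.075,"dy":-0.188,"dz":0,"twist":0,"grip":1}]'
python3 - <<'E'
from h import *
t=grab('top','t6');s=grab('side','s6')
print(t[165:200,200:216:3].min(2).T)
b=s;print(b[240:275,210].min(1))
P=lambda n,*a:print(n,np.round(onz('top',*a),4))
sub=t[115:215,120:235].astype(int)
m=((sub[:,:,2]>88)&(sub[:,:,2]-sub[:,:,0]>15)).astype(np.uint8)
c=max(cv2.findContours(m,0,2)[0],key=cv2.contourArea)
w=np.array([onz('top',x+120,y+115,.17)[:2] for [[x,y]] in c],np.float32)
print(cv2.minAreaRect(w),np.round(cv2.boxPoints(cv2.minAreaRect(w)),4).tolist())
E
```

```text
t: 5.87
eef_pos: [0.568, 0.1309, 0.2341]
ee_rot: [3.14, 0.0, -1.541]
force: [1.0, 1.6, 1.2]
width: 0.0216
gripper_force: 0.0
t: 6.28
eef_pos: [0.5281, -0.0491, 0.2834]
ee_rot: [-3.14, 0.002, -1.539]
force: [0.3, -0.4, -0.2]
width: 0.0548
gripper_force: 0.0
t: 6.7
eef_pos: [0.453, -0.2373, 0.2831]
ee_rot: [-3.14, 0.001, -1.54]
force: [0.4, -0.2, 0.4]
width: 0.0857
gripper_force: 0.0
[[ 53  60  76  72  67  75 102 101 118 154 148 143 161 203 203 202 204 212
  212 211 228 227  79 174 242  47  24  36  42  34  18  14  13  11  17]
 [173 146 103  92  82  89  80  69  72  87  82  86  87  92  90  93  97 101
  102 100 103 103 102  96 100  99  83  30  11 153 255 235 233 241 239]
 [108 106 106 109 108 106 105 110 108 108 108 109 106 108 108 108 109 108
  107 108 106 106 110 107 109 109 103  95  43  90 194 204 210 155 192]
 [ 99  97  89  93  96  91  75  76  78  74  60  63  61  49  48  48  51  49
   36  38  45  41  42  44  49  46  50  49  41  87 179 220 222 246 235]
 [ 52  52  49  52  50  50  51  52  51  54  50  51  50  50  51  51  49  51
   49  51  51  50  50  51  48  51  49  49  52  47  48  44 136 235 179]
 [ 51  51  53  53  52  51  51  50  51  49  51  51  49  53  49  52  50  50
   48  52  53  52  52  52  49  49  49  52  48  51  52  46  44  45  45]]
[116  96  89  89  88  88  87  88  88  87  87  87  87  87  86  88  92  98
 102 104 103 103 104 103 102 103 103 103 104 104 104 104 104 103 103]
((0.5811871290206909, 0.30991247296333313), (0.17978626489639282, 0.19816814363002777), 88.01345825195312) [[0.4790000021457672, 0.22349999845027924], [0.6771000027656555, 0.21660000085830688], [0.6833000183105469, 0.39629998803138733], [0.4853000044822693, 0.4032000005245209]]
```

```bash
python3 -m crank '[{"dx":-0.006,"dy":-0.035,"dz":0,"twist":0.6,"grip":1},{"dx":-0.012,"dy":-0.069,"dz":0,"twist":0.6,"grip":1},{"dx":-0.012,"dy":-0.069,"dz":-0.03,"twist":0.6,"grip":1},{"dx":-0.012,"dy":-0.069,"dz":-0.06,"twist":0.6,"grip":1},{"dx":-0.012,"dy":-0.069,"dz":-0.06,"twist":0.6,"grip":1}]' 30
python3 - <<'E'
from h import *
b=grab('side','s7');t=grab('top','t7')
p=arm.get_state()['eef_pos'];print(p,proj('side',p),proj('side',[.4408,-.306,.158]))
R=lambda im,x,y,w,h,W,H:cv2.resize(im[y:y+h,x:x+w],(W,H),interpolation=2)
cv2.imwrite('pics/crop5.png',np.hstack([R(b,270,60,100,120,500,600),R(t,360,170,60,120,300,600)])[:,:,::-1])
E
```

```text
t: 7.22
eef_pos: [0.4391, -0.3038, 0.2171]
ee_rot: [3.134, 0.006, -1.532]
force: [-1.3, -0.3, -2.4]
width: 0.0878
gripper_force: 0.0
[ 0.4418058  -0.3052476   0.22290938] (np.float64(330.0888441340167), np.float64(105.02039060351055)) (np.float64(328.31110322139153), np.float64(126.0315631157701))
```

View pics/crop5.png

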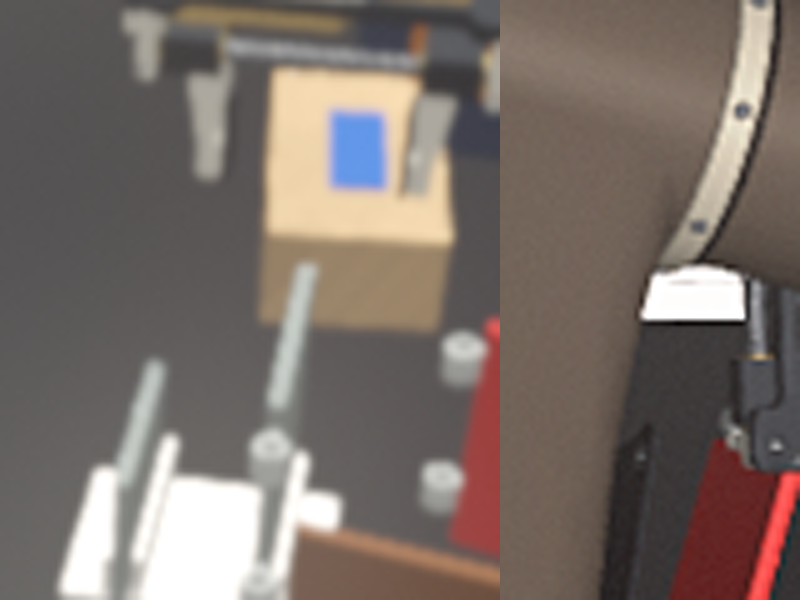

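The crop shows the open fingertips at about (311.6,95.6) and (353,98.6). They straddle the door's top edge, (332,113)–(324,141), and again sit about 28 mm higher than reported. I descend to reported z = 0.10.

```bash
python3 -m crank '[{"dx":-0.001,"dy":-0.001,"dz":-0.035,"twist":0,"grip":1},{"dx":-0.001,"dy":-0.001,"dz":-0.07,"twist":0,"grip":1},{"dx":-0.001,"dy":-0.001,"dz":-0.1,"twist":0,"grip":1},{"dx":-0.001,"dy":-0.001,"dz":-0.124,"twist":0,"grip":1},{"dx":-0.001,"dy":-0.001,"dz":-0.124,"twist":0,"grip":1}]' 25
python3 -m crank '[{"dx":0,"dy":0,"dz":0,"twist":0,"grip":-0.5},{"dx":0,"dy":0,"dz":0,"twist":0,"grip":-0.5},{"dx":0,"dy":0,"dz":0,"twist":0,"grip":-0.6},{"dx":0,"dy":0,"dz":0,"twist":0,"grip":-0.7},{"dx":0,"dy":0,"dz":0,"twist":0,"grip":-0.7}]'
python3 -m crank '[{"dx":0,"dy":0,"dz":0,"twist":0,"grip":-0.7},{"dx":0,"dy":0,"dz":0,"twist":0,"grip":-0.72},{"dx":0,"dy":0,"dz":0,"twist":0,"grip":-0.76},{"dx":0,"dy":0,"dz":0,"twist":0,"grip":-0.8},{"dx":0,"dy":0,"dz":0,"twist":0,"grip":-1}]'
```

```text
t: 7.73
eef_pos: [0.4399, -0.3054, 0.0965]
ee_rot: [3.137, 0.002, -1.53]
force: [0.5, -0.3, -0.4]
width: 0.0875
gripper_force: 0.0
t: 8.15
eef_pos: [0.4418, -0.3071, 0.1004]
ee_rot: [-3.139, -0.001, -1.53]
force: [0.5, 0.4, -0.1]
width: 0.0603
gripper_force: 0.0
t: 8.57
eef_pos: [0.4409, -0.3068, 0.0989]
ee_rot: [3.141, 0.0, -1.531]
force: [0.5, 0.4, 1.0]
width: 0.0266
gripper_force: 0.0
```

```bash
python3 -m crank '[{"dx":0,"dy":0,"dz":0,"twist":0,"grip":-1},{"dx":0,"dy":0,"dz":0,"twist":0,"grip":-1},{"dx":0,"dy":0,"dz":0,"twist":0,"grip":-1},{"dx":0,"dy":0,"dz":0,"twist":0,"grip":-1},{"dx":0,"dy":0,"dz":0,"twist":0,"grip":-1}]' 25
```

```text
t: 8.98
eef_pos: [0.4409, -0.3068, 0.0989]
ee_rot: [3.141, 0.0, -1.53]
force: [-0.5, -0.4, -0.6]
width: 0.0098
gripper_force: 25.0
```

```bash
python3 -m crank '[{"dx":0,"dy":0,"dz":0.015,"twist":0,"grip":-1},{"dx":0,"dy":0,"dz":0.04,"twist":0,"grip":-1},{"dx":0,"dy":0,"dz":0.07,"twist":0,"grip":-1},{"dx":0,"dy":0,"dz":0.11,"twist":0,"grip":-1},{"dx":0,"dy":0,"dz":0.145,"twist":0,"grip":-1}]' 45
python3 -m crank '[{"dx":0,"dy":0.015,"dz":0,"twist":0,"grip":-1},{"dx":0.005,"dy":0.04,"dz":0,"twist":0,"grip":-1},{"dx":0.01,"dy":0.07,"dz":0,"twist":0,"grip":-1},{"dx":0.015,"dy":0.105,"dz":0,"twist":0,"grip":-1},{"dx":0.02,"dy":0.14,"dz":0,"twist":0,"grip":-1}]'
python3 -m crank '[{"dx":0.005,"dy":0.035,"dz":0,"twist":0,"grip":-1},{"dx":0.01,"dy":0.07,"dz":0,"twist":0,"grip":-1},{"dx":0.015,"dy":0.105,"dz":0,"twist":0,"grip":-1},{"dx":0.02,"dy":0.14,"dz":0,"twist":0,"grip":-1},{"dx":0.025,"dy":0.175,"dz":0,"twist":0,"grip":-1}]'
python3 -m crank '[{"dx":0.005,"dy":0.03,"dz":0,"twist":0,"grip":-1},{"dx":0.008,"dy":0.055,"dz":0,"twist":0,"grip":-1},{"dx":0.01,"dy":0.07,"dz":0,"twist":0,"grip":-1},{"dx":0.01,"dy":0.077,"dz":0,"twist":0,"grip":-1},{"dx":0.01,"dy":0.077,"dz":0,"twist":0,"grip":-1}]'
python3 -m crank '[{"dx":0,"dy":0,"dz":-0.03,"twist":0,"grip":-1},{"dx":0,"dy":0,"dz":-0.06,"twist":0,"grip":-1},{"dx":0,"dy":0,"dz":-0.09,"twist":0,"grip":-1},{"dx":0,"dy":0,"dz":-0.115,"twist":0,"grip":-1},{"dx":0,"dy":0,"dz":-0.115,"twist":0,"grip":-1}]'
python3 - <<'E'
from h import *
b=grab('side','s8');t=grab('top','t8')
p=arm.get_state()['eef_pos'];print(p,arm.get_state()['ee_rot'])
k=p+[-.0033,.0821,0]
for z in(.165,.075):print(z,proj('top',[k[0],k[1],z]),proj('side',[k[0],k[1],z]))
for z in(.144,.054):print('pin',proj('top',[.4927,.209,z]),proj('side',[.4927,.209,z]))
R=lambda im,x,y,w,h,W,H:cv2.resize(im[y:y+h,x:x+w],(W,H),interpolation=2)
cv2.imwrite('pics/crop6.png',np.hstack([R(t,190,165,80,70,480,420),R(b,220,200,80,105,320,420)])[:,:,::-1])
E
```

```text
t: 9.4
eef_pos: [0.4402, -0.3065, 0.2452]
ee_rot: [3.14, 0.001, -1.53]
force: [0.8, -1.1, -3.0]
width: 0.0098
gripper_force: 45.0
t: 9.82
eef_pos: [0.4602, -0.1655, 0.2433]
ee_rot: [3.14, 0.001, -1.532]
force: [1.0, 0.7, -4.3]
width: 0.0097
gripper_force: 45.0
t: 10.23
eef_pos: [0.4852, 0.0099, 0.2435]
ee_rot: [3.141, 0.0, -1.53]
force: [0.6, -0.2, -3.9]
width: 0.0097
gripper_force: 45.0
t: 10.65
eef_pos: [0.4955, 0.0864, 0.2432]
ee_rot: [3.14, -0.0, -1.529]
force: [-1.0, -0.7, -4.4]
width: 0.0095
gripper_force: 45.0
t: 11.07
eef_pos: [0.4919, 0.0827, 0.1239]
ee_rot: [3.133, -0.003, -1.533]
force: [-0.6, -1.2, -4.3]
width: 0.0096
gripper_force: 45.0
[0.49564274 0.08408503 0.12902767] [ 3.14004411e+00 -1.42371761e-03 -1.53097454e+00]
0.165 (np.float64(220.87193415177939), np.float64(196.72839738646252)) (np.float64(264.8617183658406), np.float64(246.7080632941499))
0.075 (np.float64(224.36643830601864), np.float64(198.91649614037135)) (np.float64(265.48449369501947), np.float64(274.4022754184717))
pin (np.float64(205.36265082631044), np.float64(196.75173920313756)) (np.float64(259.09593240901205), np.float64(269.71561642418493))
pin (np.float64(209.82693518525426), np.float64(198.90581127644538)) (np.float64(260.13332892545884), np.float64(296.2456023733378))
```

View pics/crop6.png

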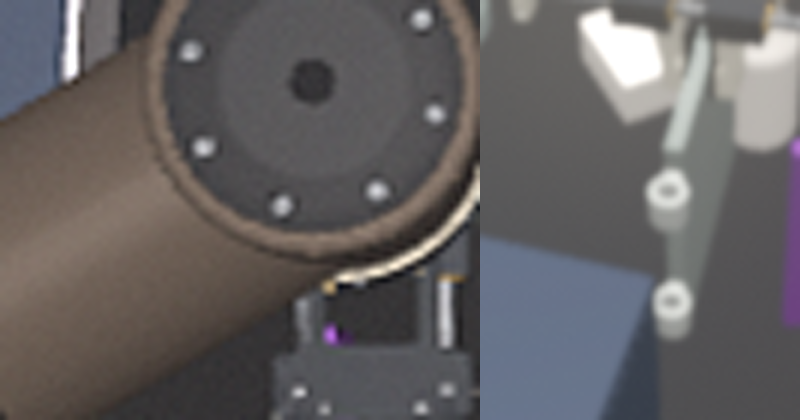

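The side view shows the knuckle rings at about (267,248) and (268,275), and the cabinet corner at about (263.8,268.8). Both rings lie about 2 px right of prediction, so I measure them numerically against that corner.

```bash
cat > k.py <<'E'
from h import *
def rings(b,boxes):
    out=[]
    for x,y,w,h in boxes:
        g=cv2.resize(b[y:y+h,x:x+w].max(2),None,fx=8,fy=8,interpolation=2)
        m=(g>190).astype(np.uint8)
        c=max(cv2.findContours(m,0,1)[0],key=cv2.contourArea)
        e=cv2.fitEllipse(cv2.convexHull(c));out.append((x+(e[0][0]+.5)/8-.5,y+(e[0][1]+.5)/8-.5,e[1][0]/8,e[1][1]/8))
    return np.array(out)
def corner(b):
    sub=b[200:330,150:300].astype(int)
    m=((sub[:,:,2]-sub[:,:,0]>22)&(sub[:,:,2]>110)).astype(np.uint8)*255
    m=cv2.medianBlur(m,5);c=max(cv2.findContours(m,0,1)[0],key=cv2.contourArea)[:,0]+[150,200]
    return m,c
E
python3 - <<'E'
from k import *
b=cv2.imread('pics/s8.png')[:,:,::-1].copy()
r=rings(b,[(255,238,24,16),(256,265,24,16)]);print(r.round(2))
o=cv2.imread('pics/s8.png').max(2)
print(o[240:262,258:276]);
m,c=corner(b);print(c[c[:,0].argmax()],c[c[:,0]>250][:40:2].tolist())
print('pred corner',proj('side',[.479,.2235,.17]),proj('side',[.6771,.2166,.17]))
print('edge row by u',[(u,c[c[:,0]==u][:,1].min()) for u in (180,190,200,230,240,250,258) if (c[:,0]==u).any()])
for (u,v,_,_),z in zip(r,(.170,.080)):print(onz('side',u,v,z))
p=arm.get_state()['eef_pos'];print(p)
E
```

```text
[[266.79 247.08   9.07  10.02]
 [267.78 274.75   8.15   9.3 ]]
[[ 94  94  94  94  94  94  95 103 118 127 129 128 126 122 121 120 120 121]
 [ 93  94  93  94  94  93  96 111 132 141 141 136 129 123 120 120 120 120]
 [ 93  93  93  93  93  96 105 135 167 181 181 170 149 129 121 120 119 119]
 [ 92  92  92  93  97 111 138 174 203 217 219 208 179 142 123 120 119 119]
 [ 92  93  93  96 118 151 183 206 222 230 233 226 201 158 128 120 119 119]
 [ 92  92  93 110 153 191 209 214 216 219 224 227 215 179 138 121 120 119]
 [ 92  92  97 130 182 212 212 199 191 189 199 216 221 198 155 125 119 119]
 [ 92  92 100 144 198 220 206 181 169 166 177 204 223 210 168 130 119 119]
 [ 91  91 100 145 199 222 211 188 173 171 182 207 223 209 168 129 119 118]
 [ 90  91  97 133 187 217 220 211 201 200 208 218 219 196 155 126 118 119]
 [ 90  90  94 118 164 199 214 219 219 220 220 216 202 174 140 122 118 119]
 [ 90  89  92 109 142 172 191 202 207 209 206 195 177 154 131 121 118 118]
 [ 89  90  91 105 130 152 165 173 177 179 176 169 158 145 130 120 118 118]
 [ 89  90  91 102 126 146 154 157 159 159 159 156 152 143 128 
[... 578 characters left out ...]
7 123 125 123 119 117 117 116 115]]
[262 272] [[251, 300], [252, 298], [252, 296], [253, 294], [254, 292], [255, 290], [255, 288], [256, 286], [257, 284], [258, 282], [259, 280], [259, 278], [260, 276], [261, 274], [262, 272], [261, 270], [259, 268], [257, 268], [255, 268], [253, 267]]
pred corner (np.float64(263.64954216307103), np.float64(268.4985741035514)) (np.float64(168.30390421541682), np.float64(246.1036915477912))
edge row by u [(180, np.int64(250)), (190, np.int64(252)), (200, np.int64(255)), (230, np.int64(262)), (240, np.int64(264)), (250, np.int64(266)), (258, np.int64(268))]
[0.48717351 0.17036088 0.17      ]
[0.48630808 0.16954563 0.08      ]
[0.49564274 0.08408503 0.12902767]
```

```bash
python3 - <<'E'
from k import *
b=cv2.imread('pics/side0.png')[:,:,::-1].copy()
r=rings(b,[(315,142,18,14)]);print('rack ring',r.round(2),onz('side',*r[0,:2],.140),proj('side',[.4376,-.2247,.140]))
b=cv2.imread('pics/s8.png').max(2)
for v in range(206,240,3):print(v,b[v,262:288])
E
```

```text
rack ring [[323.82 148.79   5.57   7.01]] [ 0.43777078 -0.22371643  0.14      ] (np.float64(323.9448399033179), np.float64(148.58178848197787))
206 [124 109  97  95 101 127 158 169 159 136 112  99 111 123 110  93  88  88
  88  87  87  87  89  88  88  88]
209 [255 233 193 171 167 169 174 168 146 113  97 121 159 173 153 116 100 104
 106 102  98  95  95  93  93  93]
212 [255 255 230 194 180 179 178 173 155 122 116 160 195 205 193 155 137 160
 172 174 173 172 174 183 204 220]
215 [255 255 255 223 188 181 189 197 183 150 158 192 206 205 189 149 129 159
 176 179 178 178 177 185 204 219]
218 [255 255 247 215 186 179 179 177 167 169 193 207 208 196 165 127 141 174
 183 180 178 176 174 176 182 187]
221 [193 188 186 182 179 179 178 180 190 205 211 209 199 172 136 112 131 162
 175 177 177 176 176 181 185 186]
224 [185 186 186 185 185 184 185 192 205 210 209 200 177 145 123 113 120 139
 148 152 155 164 177 184 186 186]
227 [175 169 161 150 137 134 161 195 207 208 201 178 146 126 123 123 122 122
 122 122 124 144 171 183 185 186]
230 [103 100  98  99 106 141 182 202 206 200 179 147 127 122 122 122 122 121
 120 121 124 143 171 183 185 185]
233 [ 96  96  97 104 138 180 200 205 201 183 151 128 122 121 121 121 121 121
 120 121 126 147 172 182 184 185]
236 [ 95  95 100 127 165 186 194 192 178 149 127 122 121 121 121 121 121 119
 119 119 118 119 129 143 153 162]
239 [ 94  94  95 103 118 127 130 130 127 123 121 120 120 121 120 120 118 118
 119 117 113 103  95  93  92  93]
```

```bash
python3 -m crank '[{"dx":0.002,"dy":0.005,"dz":0.003,"twist":0,"grip":-1},{"dx":0.004,"dy":0.015,"dz":0.003,"twist":0,"grip":-1},{"dx":0.006,"dy":0.026,"dz":0.003,"twist":0,"grip":-1},{"dx":0.006,"dy":0.036,"dz":0.003,"twist":0,"grip":-1},{"dx":0.006,"dy":0.04,"dz":0.003,"twist":0,"grip":-1}]'
python3 -m crank '[{"dx":0,"dy":0,"dz":0,"twist":0,"grip":-1},{"dx":0,"dy":0,"dz":0,"twist":0,"grip":-1},{"dx":0,"dy":0,"dz":0,"twist":0,"grip":-1},{"dx":0,"dy":0,"dz":0,"twist":0,"grip":-1},{"dx":0,"dy":0,"dz":0,"twist":0,"grip":-1}]'
python3 - <<'E'
from k import *
b=grab('side','s9');t=grab('top','t9')
p=arm.get_state()['eef_pos'];print(p,arm.get_state()['ee_rot'])
u,v=proj('side',[.4927,.209,.173]);print('want',u,v);ub,vb=proj('side',[.4927,.209,.083])
r=rings(b,[(int(u)-10,int(v)-7,22,14)]);print(r.round(2),onz('side',*r[0,:2],.173))
R=lambda im,x,y,w,h,W,H:cv2.resize(im[y:y+h,x:x+w],(W,H),interpolation=2)
cv2.imwrite('pics/crop7.png',np.hstack([R(t,185,170,50,50,400,400),R(b,240,245,40,40,400,400)])[:,:,::-1])
E
```

```text
t: 11.58
eef_pos: [0.5026, 0.1273, 0.1327]
ee_rot: [-3.14, 0.001, -1.529]
force: [0.5, -0.9, -3.1]
width: 0.0098
gripper_force: 45.0
t: 12.0
eef_pos: [0.5018, 0.1249, 0.1319]
ee_rot: [3.141, -0.0, -1.531]
force: [0.1, -0.1, -3.1]
width: 0.01
gripper_force: 45.0
[0.50190533 0.12486898 0.13196689] [ 3.14154103e+00 -4.51072717e-05 -1.53083997e+00]
want 258.7274820959217 260.293007542936
[[256.25 259.38   9.61  10.6 ]] [0.49790714 0.20800888 0.173     ]
```

View pics/crop7.png

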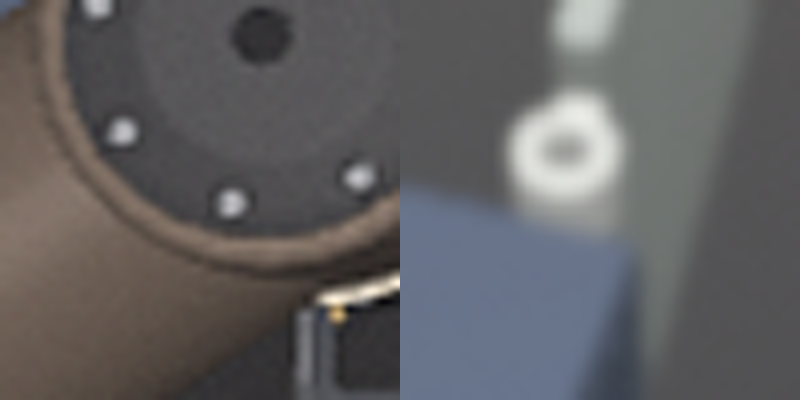

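Ring in side view at (256.3,259.4), wanted (258.7,260.3). The earlier picture caught the arm still settling, which explains the 5 mm discrepancy. I correct by dx −5.5 mm and dy +1.5 mm, and check at rest.

```bash
python3 -m crank '[{"dx":-0.003,"dy":0.001,"dz":0,"twist":0,"grip":-1},{"dx":-0.0055,"dy":0.0015,"dz":0,"twist":0,"grip":-1},{"dx":-0.0055,"dy":0.0015,"dz":0,"twist":0,"grip":-1},{"dx":-0.0055,"dy":0.0015,"dz":0,"twist":0,"grip":-1},{"dx":-0.0055,"dy":0.0015,"dz":0,"twist":0,"grip":-1}]'
python3 - <<'E'
from k import *
p=arm.get_state()['eef_pos'];b=grab('side','s10');print(p)
r=rings(b,[(248,253,22,14)]);print(r.round(2),onz('side',*r[0,:2],.173))
t=cv2.imread('pics/t6.png');print(t[190:206,196:220].min(2))
for q in[(-.104,.085,.144),(-.104,.085,.054),(-.111,.085,.124),(-.111,.092,.124),(-.111,.078,.124),(-.111,.092,.034),(-.111,.078,.034)]:
    c,s=np.cos(np.radians(88)),np.sin(np.radians(88));print(q,np.round(proj('top',[.5812+c*q[0]-s*q[1],.3099+s*q[0]+c*q[1],q[2]]),1))
E
```

```text
t: 12.52
eef_pos: [0.4965, 0.1267, 0.132]
ee_rot: [-3.141, 0.0, -1.53]
force: [0.4, -0.3, -3.6]
width: 0.0096
gripper_force: 45.0
[0.49645187 0.12671067 0.13204331]
[[258.75 260.62   9.5   10.83]] [0.49243506 0.20976841 0.173     ]
[[ 93  96  83  42  47  66  92  99 106 105 109 102  73  46  50  52  51  52
   50  49  51  50  50  50]
 [ 93  98  83  39  24  29  55  83  93 102 103  86  45  50  49  50  49  53
   51  49  53  49  47  51]
 [ 95  99  84  38  36  32  28  30  50  81  95  82  45  49  51  53  49  50
   49  52  52  49  49  53]
 [ 94 103  87  43  42  25  15  11  13  20  43  56  38  41  48  53  52  51
   51  48  49  54  51  49]
 [ 95 101  84  34  34  69 130 153 129  89  90  89  99  87  44  47  47  49
   52  51  51  51  48  49]
 [ 95 102  83  30  18 139 249 255 252 197 194 189 216 179  38  44  48  48
   50  52  48  52  49  50]
 [ 94 100  86  29  14 136 226 235 226 212 204 175 234 220  38  49  44  46
   47  46  51  50  51  52]
 [ 93  99  84  35  13 170 248 233 221 212 210 136 189 222 114 130 136 125
   57  44  49  50  51  48]
 [ 95  99  79  22  11 180 255 241 231 194 155 127 222 246 19
[... 307 characters left out ...]
6 255 213
   46  42  48  49  52  50]
 [ 27  26  40  41  39  33  38  35  33  28  15  25  42  44  43  71 110 100
   44  47  51  51  49  48]
 [ 31  33  31  33  33  35  36  34  37  35  31  33  41  45  41  40  40  41
   47  49  47  53  47  50]
 [ 39  37  43  40  37  37  35  34  37  37  36  40  49  48  51  47  48  47
   50  48  49  48  53  53]
 [ 51  55  52  50  51  46  47  49  46  43  44  47  50  50  50  52  51  50
   51  49  51  49  49  49]]
(-0.104, 0.085, 0.144) [205.4 196.8]
(-0.104, 0.085, 0.054) [209.9 198.9]
(-0.111, 0.085, 0.124) [209.1 197.4]
(-0.111, 0.092, 0.124) [208.9 200.1]
(-0.111, 0.078, 0.124) [209.2 194.8]
(-0.111, 0.092, 0.034) [213.1 202. ]
(-0.111, 0.078, 0.034) [213.4 197.1]
```

```bash
python3 -m crank '[{"dx":0.0005,"dy":-0.001,"dz":-0.003,"twist":0,"grip":-1},{"dx":0.0005,"dy":-0.001,"dz":-0.006,"twist":0,"grip":-1},{"dx":0.0005,"dy":-0.001,"dz":-0.008,"twist":0,"grip":-1},{"dx":0.0005,"dy":-0.001,"dz":-0.01,"twist":0,"grip":-1},{"dx":0.0005,"dy":-0.001,"dz":-0.011,"twist":0,"grip":-1}]'
python3 -m crank '[{"dx":0,"dy":0,"dz":-0.001,"twist":0,"grip":-1},{"dx":0,"dy":0,"dz":-0.002,"twist":0,"grip":-1},{"dx":0,"dy":0,"dz":-0.003,"twist":0,"grip":-1},{"dx":0,"dy":0,"dz":-0.004,"twist":0,"grip":-1},{"dx":0,"dy":0,"dz":-0.005,"twist":0,"grip":-1}]'
```

```text
t: 12.98
eef_pos: [0.4967, 0.1255, 0.1204]
ee_rot: [3.141, -0.0, -1.531]
force: [-0.3, 0.2, -3.2]
width: 0.0096
gripper_force: 45.0
t: 13.4
eef_pos: [0.497, 0.1257, 0.1159]
ee_rot: [-3.141, 0.0, -1.53]
force: [0.3, -0.5, -3.4]
width: 0.0098
gripper_force: 45.0
```

```bash
python3 -m crank '[{"dx":0,"dy":0,"dz":-0.002,"twist":0,"grip":-1},{"dx":0,"dy":0,"dz":-0.004,"twist":0,"grip":-1},{"dx":0,"dy":0,"dz":-0.006,"twist":0,"grip":-1},{"dx":0,"dy":0,"dz":-0.008,"twist":0,"grip":-1},{"dx":0,"dy":0,"dz":-0.01,"twist":0,"grip":-1}]'
python3 -m crank '[{"dx":0,"dy":0,"dz":-0.0005,"twist":0,"grip":-1},{"dx":0,"dy":0,"dz":-0.001,"twist":0,"grip":-1},{"dx":0,"dy":0,"dz":-0.0015,"twist":0,"grip":-1},{"dx":0,"dy":0,"dz":-0.002,"twist":0,"grip":-1},{"dx":0,"dy":0,"dz":-0.0025,"twist":0,"grip":-1}]'
```

```text
t: 13.82
eef_pos: [0.4969, 0.1256, 0.1057]
ee_rot: [3.141, -0.0, -1.53]
force: [0.2, 0.6, -3.5]
width: 0.0098
gripper_force: 45.0
t: 14.23
eef_pos: [0.497, 0.1257, 0.1035]
ee_rot: [-3.141, 0.0, -1.53]
force: [0.3, -0.5, -4.1]
width: 0.0098
gripper_force: 45.0
```

```bash
python3 -m crank '[{"dx":0,"dy":0,"dz":-0.0003,"twist":0,"grip":-1},{"dx":0,"dy":0,"dz":-0.0006,"twist":0,"grip":-1},{"dx":0,"dy":0,"dz":-0.0009,"twist":0,"grip":-1},{"dx":0,"dy":0,"dz":-0.0012,"twist":0,"grip":-1},{"dx":0,"dy":0,"dz":-0.0014,"twist":0,"grip":-1}]'
```

```text
t: 14.65
eef_pos: [0.4972, 0.1256, 0.1025]
ee_rot: [-3.141, -0.0, -1.53]
force: [-1.0, -2.5, 2.6]
width: 0.0097
gripper_force: 45.0
```

Contact shows gently at z ≈ 0.1025 (the weight is taken over), so both knuckles are seated. Next I open to about 30 mm and swing the door along its arc.

```bash
python3 -m crank '[{"dx":0,"dy":0,"dz":0,"twist":0,"grip":-0.3},{"dx":0,"dy":0,"dz":0,"twist":0,"grip":-0.3},{"dx":0,"dy":0,"dz":0,"twist":0,"grip":-0.3},{"dx":0,"dy":0,"dz":0.002,"twist":0,"grip":-0.3},{"dx":0,"dy":0,"dz":0.005,"twist":0,"grip":-0.3}]' 20
python3 - <<'E'
from k import *
p=arm.get_state()['eef_pos'];b=grab('side','s11');print(p,arm.get_state()['width'])
print('want',proj('side',[.4930,.2085,.144]))
r=rings(b,[(248,258,22,14)]);print(r.round(2))
E
```

```text
t: 15.07
eef_pos: [0.4968, 0.1256, 0.1071]
ee_rot: [3.141, -0.0, -1.53]
force: [-0.8, -0.8, 0.9]
width: 0.0299
gripper_force: 0.0
[0.49684992 0.12562947 0.10705309] 0.030247207753636544
want (np.float64(259.018221092272), np.float64(269.4893517208349))
[[260.02 266.91   6.06   7.01]]
```

```bash
python3 -m crank '[{"dx":0.0087,"dy":0.0009,"dz":0,"twist":6,"grip":-0.3},{"dx":0.0172,"dy":0.0027,"dz":0,"twist":12,"grip":-0.3},{"dx":0.0254,"dy":0.0054,"dz":0,"twist":18,"grip":-0.3},{"dx":0.0334,"dy":0.0089,"dz":0,"twist":24,"grip":-0.3},{"dx":0.0409,"dy":0.0133,"dz":0,"twist":30,"grip":-0.3}]'
python3 -m crank '[{"dx":0.007,"dy":0.0051,"dz":0,"twist":6,"grip":-0.3},{"dx":0.0135,"dy":0.0109,"dz":0,"twist":12,"grip":-0.3},{"dx":0.0193,"dy":0.0174,"dz":0,"twist":18,"grip":-0.3},{"dx":0.0244,"dy":0.0244,"dz":0,"twist":24,"grip":-0.3},{"dx":0.0288,"dy":0.0319,"dz":0,"twist":30,"grip":-0.3}]'
```

```text
t: 15.53
eef_pos: [0.5383, 0.139, 0.1073]
ee_rot: [-3.141, -0.0, -1.002]
force: [0.5, -0.1, 0.7]
width: 0.0307
gripper_force: 0.1
t: 15.95
eef_pos: [0.5671, 0.1711, 0.1072]
ee_rot: [3.142, -0.0, -0.478]
force: [0.1, -0.5, -0.3]
width: 0.0307
gripper_force: 0.1
```

```bash
python3 -m crank '[{"dx":0,"dy":0,"dz":0.02,"twist":0,"grip":-0.3},{"dx":0,"dy":0,"dz":0.055,"twist":0,"grip":-0.3},{"dx":0,"dy":0,"dz":0.09,"twist":0,"grip":-0.3},{"dx":0,"dy":-0.03,"dz":0.1,"twist":-7,"grip":-1},{"dx":0,"dy":-0.06,"dz":0.1,"twist":-14,"grip":-1}]'
python3 -m crank '[{"dx":0.01,"dy":-0.035,"dz":0,"twist":-7,"grip":-1},{"dx":0.015,"dy":-0.06,"dz":0,"twist":-14,"grip":-1},{"dx":0.02,"dy":-0.06,"dz":0,"twist":-21,"grip":-1},{"dx":0.03,"dy":-0.06,"dz":0,"twist":-28,"grip":-1},{"dx":0.033,"dy":-0.06,"dz":0,"twist":-35,"grip":-1}]'
python3 - <<'E'
from k import *
print(arm.get_state()['eef_pos'],arm.get_state()['ee_rot'][2])
b=grab('side','s12');t=grab('top','t12')
R=lambda im,x,y,w,h,W,H:cv2.resize(im[y:y+h,x:x+w],(W,H),interpolation=2)
cv2.imwrite('pics/crop8.png',np.hstack([R(t,180,110,80,100,400,500),R(b,170,200,80*1,100,400,500)])[:,:,::-1])
E
```

```text
t: 16.37
eef_pos: [0.5688, 0.112, 0.2112]
ee_rot: [-3.136, -0.003, -0.73]
force: [0.7, -1.0, -1.0]
width: 0.0228
gripper_force: 0.0
t: 16.78
eef_pos: [0.6006, 0.0501, 0.2073]
ee_rot: [-3.141, -0.0, -1.346]
force: [0.1, 0.3, 0.2]
width: 0.0
gripper_force: 0.0
[0.60062557 0.05010035 0.20726952] -1.345703916915308
```

View pics/crop8.png

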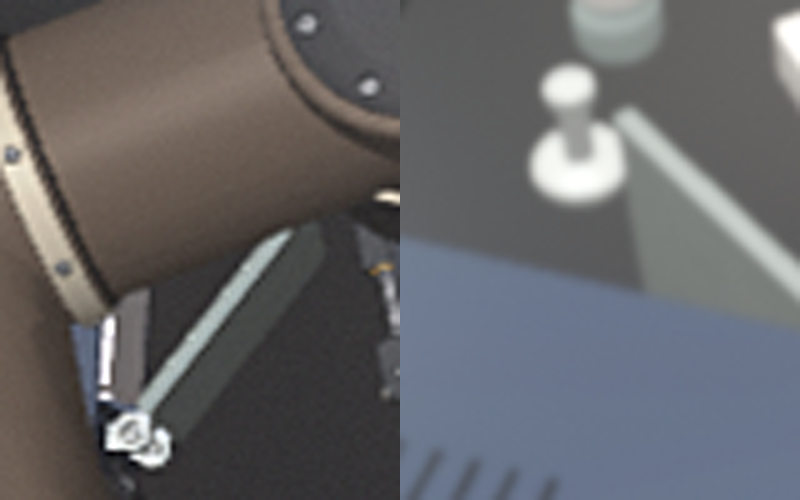

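The picture shows the door hung on both pins (top px about (206,197)) and open about 40°, with its free end near px (238,157). I descend outside it and push.

```bash
python3 -m crank '[{"dx":-0.004,"dy":0,"dz":-0.035,"twist":-5,"grip":-1},{"dx":-0.01,"dy":0,"dz":-0.07,"twist":-11,"grip":-1},{"dx":-0.01,"dy":0,"dz":-0.1,"twist":-11,"grip":-1},{"dx":-0.01,"dy":0.01,"dz":-0.1,"twist":-11,"grip":-1},{"dx":-0.01,"dy":0.02,"dz":-0.1,"twist":-11,"grip":-1}]' 30
python3 -m crank '[{"dx":0,"dy":0.012,"dz":0,"twist":0,"grip":-1},{"dx":0,"dy":0.024,"dz":0,"twist":0,"grip":-1},{"dx":0,"dy":0.036,"dz":0,"twist":0,"grip":-1},{"dx":0,"dy":0.048,"dz":0,"twist":0,"grip":-1},{"dx":0,"dy":0.06,"dz":0,"twist":0,"grip":-1}]'
python3 -m crank '[{"dx":0,"dy":0.008,"dz":0,"twist":0,"grip":-1},{"dx":0,"dy":0.016,"dz":0,"twist":0,"grip":-1},{"dx":0,"dy":0.024,"dz":0,"twist":0,"grip":-1},{"dx":0,"dy":0.031,"dz":0,"twist":0,"grip":-1},{"dx":0,"dy":0.037,"dz":0,"twist":0,"grip":-1}]'
python3 - <<'E'
from k import *
b=grab('side','s13');u,v=proj('side',[.645,.19,.162]);print(u,v)
print(proj('side',[.645,.2033,.162]))
print(b[int(v)-14:int(v)+12,int(u)-4:int(u)+12:4].max(2))
E
```

```text
t: 17.3
eef_pos: [0.5887, 0.0708, 0.1063]
ee_rot: [3.139, -0.001, -1.527]
force: [0.7, 0.2, 0.4]
width: 0.0004
gripper_force: 0.0
t: 17.72
eef_pos: [0.59, 0.1326, 0.108]
ee_rot: [-3.14, 0.001, -1.529]
force: [0.1, -0.7, -0.6]
width: 0.0006
gripper_force: 0.1
t: 18.13
eef_pos: [0.5896, 0.1685, 0.107]
ee_rot: [3.141, -0.0, -1.53]
force: [1.4, -0.6, -0.5]
width: 0.0003
gripper_force: 0.1
189.11405457536543 242.0975061396866
(np.float64(186.5591501406258), np.float64(246.90182661385734))
[[ 98 106  92  93]
 [ 92  94  81  83]
 [ 92  91  78  75]
 [ 92  91  78  73]
 [ 92  91  79  74]
 [ 92  91  82  88]
 [ 92  91  85 131]
 [ 93  91  88 167]
 [ 92  91  92 169]
 [ 94  91 110 146]
 [ 92  92 145 139]
 [ 93  92 179 166]
 [ 94  93 193 192]
 [ 93  93 186 201]
 [ 93  92 161 197]
 [ 94  92 134 177]
 [ 93  92 122 149]
 [ 93  92 119 129]
 [ 94  91 116 125]
 [ 94  93 112 123]
 [ 93  93 107 124]
 [ 98  92 104 124]
 [110  96 101 124]
 [127 109 103 123]
 [137 126 113 123]
 [139 137 128 127]]
```

Door edge visible and following. Now slow to the stops.

```bash
python3 -m crank '[{"dx":0,"dy":0.004,"dz":0,"twist":0,"grip":-1},{"dx":0,"dy":0.008,"dz":0,"twist":0,"grip":-1},{"dx":0,"dy":0.012,"dz":0,"twist":0,"grip":-1},{"dx":0,"dy":0.015,"dz":0,"twist":0,"grip":-1},{"dx":0,"dy":0.017,"dz":0,"twist":0,"grip":-1}]'
python3 -m crank '[{"dx":0,"dy":0.001,"dz":0,"twist":0,"grip":-1},{"dx":0,"dy":0.002,"dz":0,"twist":0,"grip":-1},{"dx":0,"dy":0.003,"dz":0,"twist":0,"grip":-1},{"dx":0,"dy":0.0035,"dz":0,"twist":0,"grip":-1},{"dx":0,"dy":0.004,"dz":0,"twist":0,"grip":-1}]'
```

```text
t: 18.6
eef_pos: [0.5897, 0.1851, 0.1071]
ee_rot: [-3.142, -0.0, -1.531]
force: [-0.5, 0.7, 0.1]
width: 0.0
gripper_force: 0.1
t: 19.02
eef_pos: [0.5897, 0.1888, 0.1071]
ee_rot: [-3.142, 0.0, -1.531]
force: [0.3, 0.3, -0.7]
width: 0.0001
gripper_force: 0.1
```

```bash
python3 -m crank '[{"dx":0,"dy":0.0005,"dz":0,"twist":0,"grip":-1},{"dx":0,"dy":0.001,"dz":0,"twist":0,"grip":-1},{"dx":0,"dy":0.0015,"dz":0,"twist":0,"grip":-1},{"dx":0,"dy":0.002,"dz":0,"twist":0,"grip":-1},{"dx":0,"dy":0.0025,"dz":0,"twist":0,"grip":-1}]'
```

```text
t: 19.43
eef_pos: [0.5896, 0.1894, 0.1071]
ee_rot: [3.141, -0.003, -1.531]
force: [3.4, -9.8, 0.3]
width: 0.0004
gripper_force: 5.0
```

Stops reached (−10 N at the predicted place). Back off and check.

```bash
python3 -m crank '[{"dx":0,"dy":-0.003,"dz":0,"twist":0,"grip":-1},{"dx":0,"dy":-0.015,"dz":0,"twist":0,"grip":-1},{"dx":0,"dy":-0.045,"dz":0.01,"twist":0,"grip":-1},{"dx":0,"dy":-0.075,"dz":0.04,"twist":0,"grip":-1},{"dx":0,"dy":-0.1,"dz":0.08,"twist":0,"grip":-1}]'
python3 -m crank '[{"dx":0,"dy":-0.03,"dz":0.03,"twist":0,"grip":-1},{"dx":0,"dy":-0.07,"dz":0.05,"twist":0,"grip":-1},{"dx":0,"dy":-0.11,"dz":0.05,"twist":0,"grip":-1},{"dx":0,"dy":-0.14,"dz":0.05,"twist":0,"grip":-1},{"dx":0,"dy":-0.14,"dz":0.05,"twist":0,"grip":-1}]'
python3 - <<'E'
from k import *
b=grab('side','s14');t=grab('top','t14')
c,s=np.cos(np.radians(88)),np.sin(np.radians(88))
W=lambda x,y,z:[.5812+c*x-s*y,.3099+s*x+c*y,z]
for q in[(-.104,.073,.162),(-.104,-.067,.162),(-.104,.085,.144),(-.104,.085,.054)]:print(q,np.round(proj('top',W(*q)),1),np.round(proj('side',W(*q)),1))
R=lambda im,x,y,w,h,W,H:cv2.resize(im[y:y+h,x:x+w],(W,H),interpolation=2)
cv2.imwrite('pics/crop9.png',np.hstack([R(t,180,120,80,100,400,500),R(b,170,220,80,100,400,500)])[:,:,::-1])
E
```

```text
t: 19.85
eef_pos: [0.5875, 0.0924, 0.1802]
ee_rot: [3.136, -0.001, -1.53]
force: [-0.1, 1.4, 0.2]
width: 0.0003
gripper_force: 0.0
t: 20.27
eef_pos: [0.5891, -0.05, 0.2326]
ee_rot: [-3.14, 0.0, -1.534]
force: [-0.4, 0.2, -0.5]
width: 0.0002
gripper_force: 0.0
(-0.104, 0.073, 0.162) [204.7 191.7] [253.  262.5]
(-0.104, -0.067, 0.162) [208.3 138.1] [186.7 247.1]
(-0.104, 0.085, 0.144) [205.4 196.8] [259.1 269.7]
(-0.104, 0.085, 0.054) [209.9 198.9] [260.2 296.2]
```

View pics/crop9.png

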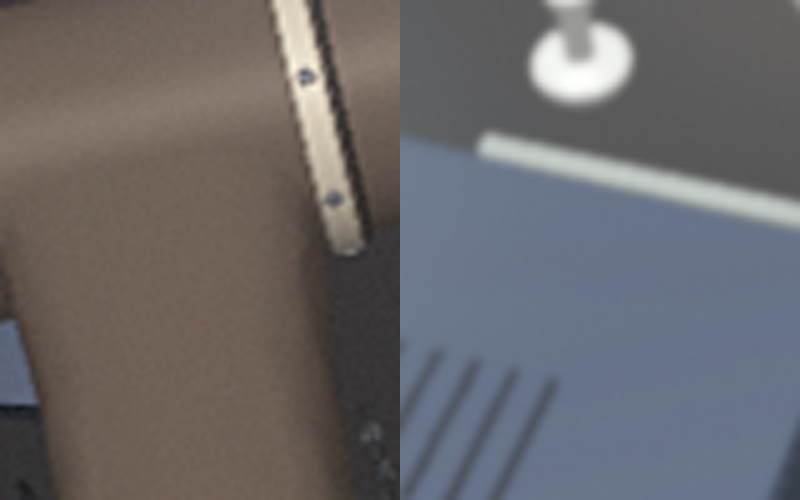

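The side view shows the door strip parallel to the cabinet front, with its free end at (187,249) against a predicted (186.7,247.1). The door is shut and the arm is clear, so I hand in.

```bash
python3 -c "
from station import arm
print(arm.get_state()['force']); print(arm.job_done())"
```

```text
[ 0.21674953  1.18361849 -0.39007965]
the job is handed in; nothing more can be done
None
```

The job is handed in at about 20 s: the tray is fully home, the door sits on both pins and is shut against its stops, and the cover plate and everything else on the bench were left alone; the hand-in gave back no verdict.

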